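# Put the bench supplies back in their nests

## Robot

A 6-joint arm with a two-finger parallel gripper is mounted at the origin on the work surface; the furniture and walls round the work are solid. World frame = base frame: x ahead of the robot, y to its left, z up, the work surface at z = 0. Lengths are in m, angles in rad, forces in N, time in s.
With the tool pointing down it reaches from about 0.3 to 0.875 m from the base axis. Payload 6.4 kg.
Tool frame: the origin (TCP) lies between the finger pads; the fingertips stand 8 mm ahead of it and the grasp point (between the pads) lies 11 mm behind it (ctrl.finger_overhang is the distance from the TCP to the fingertips, in m); z points along the fingers, y is the line along which they close (so a half turn about z gives the same grasp; the last joint's range is limited). The gripper opens to 85 mm and grips with 20 to 120 N. Pads are 22 mm wide; open, the fingers measure 114 mm over their backs; the gripper's body (76 mm by 85 mm) begins 54 mm behind the grasp point. The pads swing forward as they close: fully open they stand 13 mm farther back than shut.
Start: joints at [-1.335, 0.181, 1.607, -0, 1.354, -0.206], TCP at [0.246, -0.52, 0.209] pointing down, gripper open.
Joint ranges: [-2.99, 2.99], [-0.89, 2.07], [0.3, 2.58], [-1.14, 4.28], [0, 2.63], [-3.12, 3.12]. Speed limits (rad/s): [2.57, 2.57, 3.01, 3.14, 3.14, 3.14].

## Interface

Orientations are given as a unit quaternion [w, x, y, z].
In Python, from bench import ctrl, camera gives the robot as it stands.
- The arm moves only by the shell command python3 -m pendant 'ROWS' [OPENING]. ROWS is JSON, a list of rows, each a list of 6 numbers: the shift along the world's x, y, z normalised to -1 to 1, where 1 is 200 mm, then the turn, a rotation vector about the world's x, y, z normalised to -1 to 1, where 1 is pi/2 rad. In form: [[dx, dy, dz, rx, ry, rz], ...]. A call has exactly 10 rows; each row shifts and turns the commanded pose from where the row before left it; what a row does not reach is not made up. A row lasts 1/8 s, in which the tool goes at most 62.5 mm and 10.7 degrees, less where a joint would pass 70% of its speed; a pose out of reach is approached as far as the arm can. A call with a number of a shift or a turn outside -1 to 1 is refused whole. A call with a gripper value outside its range is refused whole. OPENING is the opening, from -1 (shut) to 1 (fully open), set as the call begins (- or left out, the last holds). The fingers move at their own pace and stop on an object; the grip force is fixed at half the most. Time passes only in rows, so rows that do not move let the fingers close, or fill a call up. It gives the time, the measured TCP pose, the force, the opening and the grip force at its end, in the units of the state.
- ctrl.get_obs(): the state, without advancing time (a new reading comes with each control period).
- camera(name): name is "scene" or "top" or "wrist"; returns a dict with "color" (384x512x3 uint8, blue, green, red), "fx", "fy", "cx", "cy" (pixels), "distortion" ([k1, k2, p1, p2, k3] as OpenCV has them; the pictures are not rectified), "xyz" and "rotation" of the camera in the world; the wrist camera has in their place "hand_eye" (4x4, takes a point from camera to tool coordinates, whose origin is the TCP and whose axes are the flange's). Camera axes: x right, y down, z forward; pixel columns grow to the right and rows downward; lengths in m; the calibration is good to about 2 mm. A picture is of the moment at which its call begins: read the wrist's pose just before it. There is no depth.
- ctrl.hand_in(): hands the job in; it is judged then, once.
The state is a dict: "time_s": time; "q": joint angles; "dq": joint speeds; "joint_efforts": joint torques, N m; "eef_pos": TCP position; "eef_rot": TCP orientation; "wrist_force": force on the tool from outside, world axes, zero at the start; "torque": the same for the moment, N m; "opening": opening from 0.0 (shut) to 1.0 (fully open); "grasp_force": force on a finger pad.
Only numpy, scipy, OpenCV 4.12 (cv2) and the standard library are available. Lean on these libraries where they do the work, as an engineer would, in place of code of your own. Each camera call takes 0.05 s, during which the arm holds its last target. There are 200 camera calls.

## Task

Clear up the bench: put the solder spool, the eye loupe, the small carton and the AA battery back, each into the grey nest whose recess has its own shape and size, down flat on the recess floor and the same way up as it stands or lies now (either way round). Leave the side cutters and the flux syringe where they are.

Things in the scene. Friction and masses are not known exactly. Their poses are not given: they have to be found in the camera images.
- solder_spool: Spool of grey solder wire with two black round flanges, 58 mm in diameter, 52 mm tall, standing upright, about 0.28 kg. Origin: centre of its underside; z is its upright axis.
- loupe: Eye loupe, a black, slightly tapered round cup, 34 mm in diameter at the foot, 31 mm tall, standing on its wide end, about 40 g. Origin: centre of its underside; z is its upright axis.
- small_carton: Small closed pale carton with a dark green band, 45 mm (x) by 62 mm (y) by 28 mm tall, lying flat, about 60 g. Origin: centre of its underside; z is up. It can be gripped across its 45 mm sides.
- cell: AA battery cell, brown and cream, lying, 14 mm thick and 50 mm long along its y axis, about 23 g. Origin: the middle of its length, on its underside at bench level; z is up. It does not roll.
- spool_nest: Grey round dish, 86 mm in diameter, with a large round dark-floored recess 74 mm in diameter: the place of the solder spool. It is fixed to the bench. Its origin is the centre of its underside, on the bench top; z is up. The recess is centred on the origin; its floor lies 3 mm above the bench top and the rim 9 mm above it (recess 6 mm deep).
- loupe_nest: Grey round dish, 62 mm in diameter, with a small round dark-floored recess 50 mm in diameter: the place of the loupe. It is fixed to the bench. Its origin is the centre of its underside, on the bench top; z is up. The recess is centred on the origin; its floor lies 3 mm above the bench top and the rim 9 mm above it (recess 6 mm deep).
- carton_nest: Grey plate, 73 mm (x) by 90 mm (y), with a rectangular dark-floored recess 61 mm (x) by 78 mm (y): the place of the small carton, whose long side lies along the recess's long side. It is fixed to the bench. Its origin is the centre of its underside, on the bench top; z is up. The recess is centred on the origin; its floor lies 3 mm above the bench top and the rim 9 mm above it (recess 6 mm deep).
- cell_nest: Small grey trough, 40 mm (x) by 78 mm (y), with a dark-floored recess 28 mm (x) by 66 mm (y): the place of the AA battery, which lies along it. The two long side walls are cut away down to the floor over the middle 44 mm, to make room for fingers. It is fixed to the bench. Its origin is the centre of its underside, on the bench top; z is up. The recess is centred on the origin; its floor lies 3 mm above the bench top and the rim 9 mm above it (recess 6 mm deep).
- side_cutters: Side cutters with red handles, 60 x 121 x 11 mm, lying loose near the robot: a bystander, to be left alone. Origin: centre of its underside.
- flux_syringe: Pale flux syringe, 23 x 101 x 23 mm, lying loose near the robot: a bystander, to be left alone. Origin: centre of its underside.
Mind the look-alikes: they are no part of the job. There is more than one size of the solder_spool; the job needs the middle-sized.

How it is judged:
By the outcome, as a careful person would: the job done as asked, in the order asked, and still so for the second after the job is handed in, with the robot touching nothing.
It also fails if it takes over 96 s, if anything falls off the work surface, if the arm or the gripper's body presses on something with over 40 N, if the wrist force passes 120 N, or if a joint passes its speed limit or range.

## Working session

There is one attempt and no reset: what is moved stays moved. The work goes in short steps, Python scripts to look and compute and a shell command to move; the robot and the scene stay as the last step left them, time stands still between calls to the robot, and variables do not carry over. Pictures are saved under pics/ and viewed, at most 14 in all, crops included, and the job is handed in when it is done.

```bash
ls; mkdir -p pics; python3 - <<'E'
from bench import ctrl,camera
import cv2,json,pickle
o=ctrl.get_obs();print({k:o[k] for k in('time_s','eef_pos','eef_rot','opening')})
for n in('top','scene'):
    c=camera(n);cv2.imwrite(f'pics/{n}0.png',c['color']);pickle.dump(c,open(n+'.pkl','wb'))
    print(n,{k:v for k,v in c.items() if k!='color'})
E
```

```text
pics
{'time_s': 0.0, 'eef_pos': array([ 0.24571508, -0.51918698,  0.20817373]), 'eef_rot': array([-8.95637398e-04,  9.75700650e-01,  2.19105997e-01, -3.07372803e-05]), 'opening': 1.0053852191121657}
top {'fx': 410.5784908150934, 'fy': 410.5784908150934, 'cx': 257.2695617331925, 'cy': 188.284394256827, 'distortion': array([-0.05042823,  0.        ,  0.        ,  0.        ,  0.        ]), 'xyz': array([ 0.23972399, -0.12903394,  1.36168575]), 'rotation': array([-0.0681914 ,  0.70673504, -0.70186402,  0.05711761])}
scene {'fx': 440.68344216812307, 'fy': 440.68344216812307, 'cx': 256.3983426977613, 'cy': 191.53366041986294, 'distortion': array([-0.12150085,  0.        ,  0.        ,  0.        ,  0.        ]), 'xyz': array([-0.39060356, -0.67852522,  0.82311613]), 'rotation': array([-0.38881984,  0.78939247, -0.42766559,  0.2068352 ])}
```

View pics/top0.png

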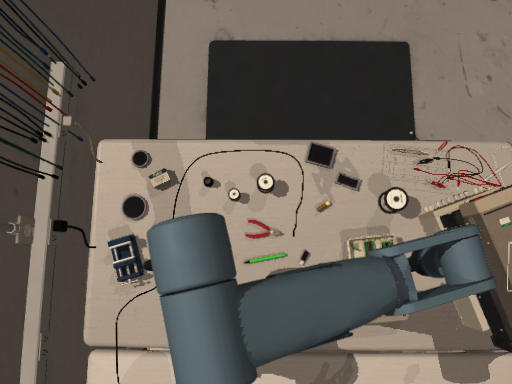

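View pics/scene0.png

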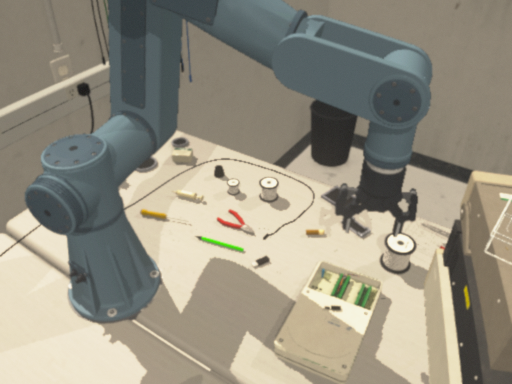

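The top view shows:
- Dishes at (141,158), small, and (134,207), large.
- Carton at (162,179) and loupe at (208,182).
- Three spools at (234,194), (265,183) and (394,201). The middle-sized one should be (265,183).
- Rectangular nest at (321,155), trough at (348,182) and battery at (323,206).

Next I'll enlarge this region and measure.

```bash
cat > h.py <<'E'
import numpy as np,cv2,pickle
from scipy.spatial.transform import Rotation as R
def rot(q): return R.from_quat(np.r_[q[1:],q[0]]).as_matrix()
def K(c): return np.array([[c['fx'],0,c['cx']],[0,c['fy'],c['cy']],[0,0,1]])
def pose(c,o=None):
    if 'hand_eye' in c:
        T=np.eye(4);T[:3,:3]=rot(o['eef_rot']);T[:3,3]=o['eef_pos'];T=T@np.array(c['hand_eye']);return T[:3,:3],T[:3,3]
    return rot(c['rotation']),np.array(c['xyz'])
def cast(c,uv,z,o=None):
    Rm,t=pose(c,o)
    p=cv2.undistortPoints(np.array(uv,float).reshape(-1,1,2),K(c),c['distortion'])[:,0]
    d=np.c_[p,np.ones(len(p))]@Rm.T
    return t+d*((z-t[2])/d[:,2])[:,None]
E
python3 - <<'E'
from h import *
c=pickle.load(open('top.pkl','rb'))
im=c['color'];cv2.imwrite('pics/crop1.png',cv2.resize(im[135:235,115:275],(800,500),interpolation=cv2.INTER_CUBIC))
cv2.imwrite('pics/crop2.png',cv2.resize(im[135:235,260:420],(800,500),interpolation=cv2.INTER_CUBIC))
for n,uv,z in[('small dish',(141,158),.009),('big dish',(134,207),.009),('carton',(162,179),.028),('loupe',(208,182),.031),('sp1',(234,194),.03),('sp2',(265,183),.052),('sp3',(394,201),.06),('cnest',(321,155),.009),('trough',(348,182),.009),('cell',(323,206),.014)]:
    p=cast(c,[uv],z)[0];print(n,p.round(3),np.hypot(*p[:2]).round(3))
E
```

```text
small dish [0.585 0.292 0.009] 0.654
big dish [0.416 0.306 0.009] 0.517
carton [0.509 0.211 0.028] 0.551
loupe [0.499 0.056 0.031] 0.502
sp1 [ 0.459 -0.031  0.03 ] 0.46
sp2 [ 0.492 -0.132  0.052] 0.51
sp3 [ 0.434 -0.546  0.06 ] 0.698
cnest [ 0.598 -0.322  0.009] 0.679
trough [ 0.505 -0.411  0.009] 0.651
cell [ 0.423 -0.325  0.014] 0.533
```

View pics/crop1.png

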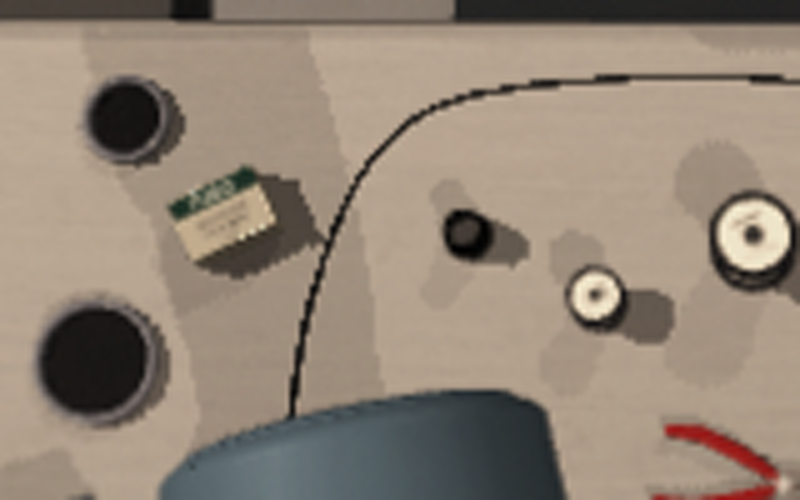

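View pics/crop2.png

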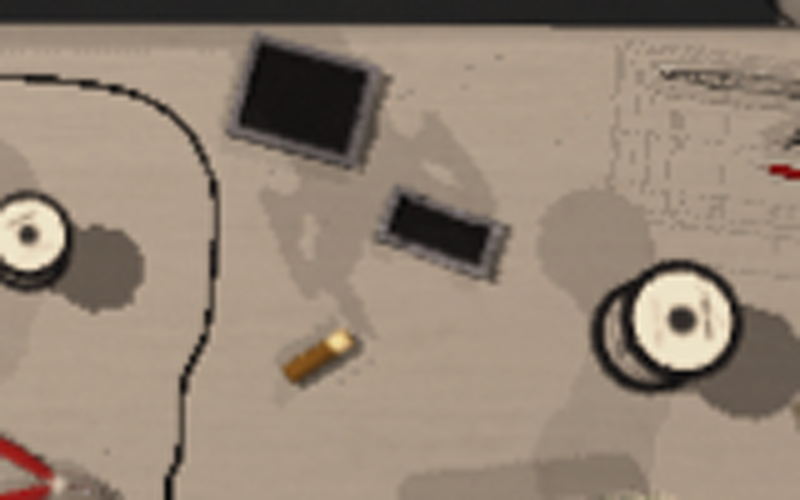

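The middle spool is (265,183). Its flange spans about 17 px, or 55–58 mm. The one at (234,194) is about 39 mm and the one at (394,201) is over 70 mm. The crop confirms it, so I'll measure everything precisely.

```bash
python3 - <<'E'
from h import *
from bench import ctrl
print(ctrl.finger_overhang)
o=ctrl.get_obs();Rt=rot(o['eef_rot']);print('toolyaw y-axis deg',np.degrees(np.arctan2(Rt[1,1],Rt[0,1])))
c=pickle.load(open('top.pkl','rb'));im=c['color'];S=8
def sub(u,v,r):
    x0,y0=u-r,v-r
    a=cv2.resize(im[y0:v+r,x0:u+r],None,fx=S,fy=S,interpolation=cv2.INTER_CUBIC);return a,x0,y0
def meas(n,u,v,r,z,f):
    a,x0,y0=sub(u,v,r);h=cv2.cvtColor(a,cv2.COLOR_BGR2HSV).astype(int);m=f(h[...,0],h[...,1],h[...,2]).astype(np.uint8)
    cs,_=cv2.findContours(m,cv2.RETR_EXTERNAL,cv2.CHAIN_APPROX_NONE)
    k=max(cs,key=cv2.contourArea)[:,0]
    px=(k+.5)/S-.5+[x0,y0]
    P=cast(c,px,z)[:,:2].astype(np.float32)*1000
    (cx,cy),rad=cv2.minEnclosingCircle(P);(rc,wh,_)=b=cv2.minAreaRect(P);bx=cv2.boxPoints(b)
    e=[bx[1]-bx[0],bx[2]-bx[1]];l=max(e,key=np.linalg.norm)
    print(n,'circ',round(cx,1),round(cy,1),round(2*rad,1),'rect',np.round(rc,1),np.round(wh,1),'longdir',np.degrees(np.arctan2(l[1],l[0])).round(1)%180, 'A',np.sqrt(4/np.pi*cv2.contourArea(P)).round(1))
dark=lambda h,s,v:v<60
meas('lnest',141,158,14,.003,dark)
meas('snest',134,207,16,.003,dark)
meas('cnest',321,155,18,.003,dark)
meas('trough',348,182,14,.003,dark)
meas('spool',265,183,11,.052,lambda h,s,v:v>170)
meas('loupe',208,182,8,.020,dark)
meas('cell',323,206,11,.014,lambda h,s,v:s>100)
E
```

```text
0.008
toolyaw y-axis deg -64.68699310006502
lnest circ 586.6 298.9 50.1 rect [586.8 299.6] [48.2 48.3] longdir 138.5 A 48.3
snest circ 418.2 310.2 72.9 rect [418.2 310.2] [71.1 71.7] longdir 93.6 A 71.4
cnest circ 602.9 -320.2 95.1 rect [ 602.3 -320.1] [78.8 61.6] longdir 74.1 A 76.6
trough circ 512.2 -410.6 68.9 rect [ 510.7 -409.8] [65.8 30.2] longdir 68.9 A 46.1
spool circ 497.3 -133.3 46.6 rect [ 497.2 -133.2] [45.1 45.1] longdir 0.3 A 45.3
loupe circ 502.8 57.2 36.5 rect [502.2  56.7] [32.7 32.9] longdir 176.7 A 32.7
cell circ 424.1 -325.7 52.2 rect [ 424.1 -325.6] [15.8 51.8] longdir 123.2 A 28.7
```

```bash
python3 -m pendant '[[0.14,0.2145,0,0,0,0],[0.14,0.2145,0,0,0,0],[0.14,0.2145,0,0,0,0],[0.14,0.2145,0,0,0,0],[0.14,0.2145,0,0,0,0],[0.14,0.2145,0,0,0,0],[0.14,0.2145,0,0,0,0],[0.14,0.2145,0,0,0,0],[0.14,0.2145,0,0,0,0],[0,0,0,0,0,0]]' 1
cat > look.py <<'E'
import sys
from h import *
from bench import ctrl,camera
o=ctrl.get_obs();c=camera('wrist');pickle.dump((c,o),open('wrist.pkl','wb'))
cv2.imwrite(f'pics/{sys.argv[1]}.png',c['color'])
E
python3 look.py w1
```

```text
time_s: 1.35
eef_pos: [0.4988, -0.1306, 0.2087]
eef_rot: [-0.001, 0.975, 0.222, -0.0]
wrist_force: [0.9, -0.7, 0.4]
opening: 0.996
grasp_force: 0.0
```

View pics/w1.png

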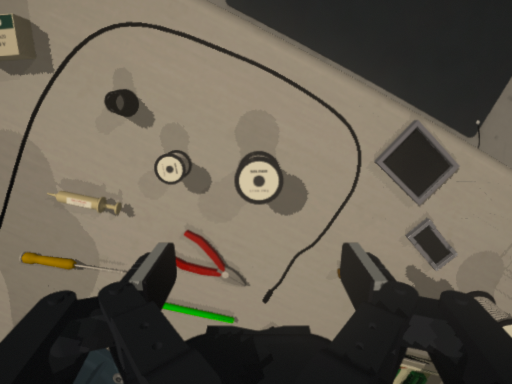

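The wrist view shows the middle spool's label at about (259,178), the small spool at (172,167) and the loupe at (122,102). I'll cross-check their positions.

```bash
python3 - <<'E'
from h import *
c,o=pickle.load(open('wrist.pkl','rb'));im=c['color']
g=cv2.cvtColor(im,cv2.COLOR_BGR2GRAY)
def cen(m,u,v,r):
    w=np.zeros_like(g);w[v-r:v+r,u-r:u+r]=1
    cs,_=cv2.findContours((m&(w>0)).astype(np.uint8),0,1);k=max(cs,key=cv2.contourArea);return cv2.minEnclosingCircle(k)
a,r=cen(g>150,259,178,26);print(a,r,cast(c,[a],.052,o))
a,r=cen(g<60,122,102,24);print(a,r,cast(c,[a],.015,o))
for uv in[(418,161),(433,243)]:print(cast(c,[uv],.003,o))
E
```

```text
(258.3157958984375, 180.5) 19.47699546813965 [[ 0.49613096 -0.13234728  0.052     ]]
(121.17890167236328, 103.05963134765625) 17.276552200317383 [[0.50415067 0.0587858  0.015     ]]
[[ 0.60329955 -0.31978392  0.003     ]]
[[ 0.51216826 -0.41086769  0.003     ]]
```

```bash
python3 -m pendant '[[-0.0115,-0.011,0,0,0,0],[0,0,-0.2,0,0,0],[0,0,-0.2,0,0,0],[0,0,-0.2,0,0,0],[0,0,-0.15,0,0,0],[0,0,-0.1,0,0,0],[0,0,-0.05,0,0,0],[0,0,0,0,0,0],[0,0,0,0,0,0],[0,0,0,0,0,0]]' 1
python3 -m pendant '[[0,0,0,0,0,0],[0,0,0,0,0,0],[0,0,0,0,0,0],[0,0,0,0,0,0],[0,0,0,0,0,0],[0,0,0,0,0,0],[0,0,0,0,0,0],[0,0,0,0,0,0],[0,0,0,0,0,0],[0,0,0,0,0,0]]' -1
```

```text
time_s: 2.65
eef_pos: [0.4963, -0.1364, 0.0301]
eef_rot: [0.001, 0.976, 0.219, 0.001]
wrist_force: [0.1, 0.0, -0.2]
opening: 0.998
grasp_force: 0.0
time_s: 3.9
eef_pos: [0.4963, -0.1361, 0.0299]
eef_rot: [0.0, 0.976, 0.219, 0.001]
wrist_force: [-0.2, 2.2, 6.2]
opening: 0.001
grasp_force: 3.0
```

Fingers shut fully, so the spool wasn't gripped. Looking.

```bash
python3 - <<'E'
from h import *
from bench import ctrl,camera
o=ctrl.get_obs();a=camera('wrist')['color'];b=camera('scene')['color']
b=cv2.resize(b[120:260,180:380],(600,420),interpolation=cv2.INTER_CUBIC);a=cv2.resize(a[100:384,60:460],(600,426))[:180]
cv2.imwrite('pics/chk.png',np.vstack([b,a]))
E
```

```text
(no output)
```

View pics/chk.png

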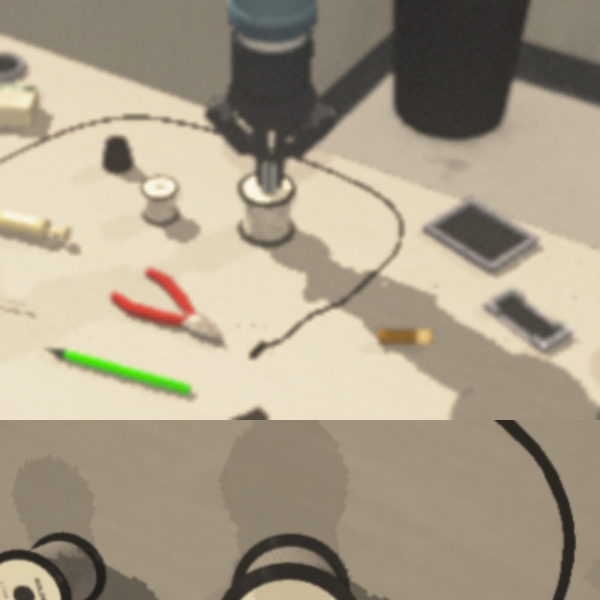

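```bash
python3 - <<'E'
from h import *
from bench import ctrl
c=pickle.load(open('scene.pkl','rb'));o=ctrl.get_obs();print(o['eef_pos'],o['wrist_force'],o['q'].round(3))
Rm,t=pose(c)
for z in(0,.022,.03,.052,.08):
    P=np.array([[o['eef_pos'][0],o['eef_pos'][1],z]])
    print(z,cv2.projectPoints((P-t)@Rm,np.zeros(3),np.zeros(3),K(c),c['distortion'])[0].ravel())
E
```

```text
[ 0.49630722 -0.13611987  0.02986263] [-0.59066189  0.90705414  5.85852663] [-0.499  0.29   1.884  0.     0.966  0.63 ]
0 [269.05934878 196.42920308]
0.022 [269.14497656 190.63634791]
0.03 [269.17641647 188.50025504]
0.052 [269.26371326 182.54301534]
0.08 [269.37660423 174.78123244]
```

```bash
python3 - <<'E'
from h import *
from bench import camera
a=camera('wrist')['color'];b=camera('scene')['color']
cv2.imwrite('pics/chk2.png',np.hstack([cv2.resize(a[170:384,90:430],(476,300)),cv2.resize(b[140:205,235:305],(323,300),interpolation=cv2.INTER_CUBIC)]))
E
```

```text
(no output)
```

View pics/chk2.png

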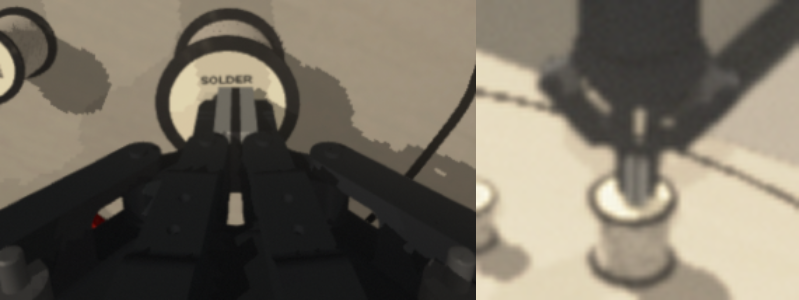

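```bash
python3 - <<'E'
from h import *
c,o=pickle.load(open('wrist.pkl','rb'));H=np.linalg.inv(np.array(c['hand_eye']))
for x in(-.011,0,.011):
  for z in(.008,-.011,-.022,-.035):
    p=H@[x,0,z,1];print(x,z,cv2.projectPoints(p[None,:3],np.zeros(3),np.zeros(3),K(c),c['distortion'])[0].ravel().round(1))
print(np.array(c['hand_eye']).round(3))
E
```

```text
-0.011 0.008 [257.9 242. ]
-0.011 -0.011 [258.  255.6]
-0.011 -0.022 [258.  264.9]
-0.011 -0.035 [258.  277.5]
0 0.008 [257.9 226.9]
0 -0.011 [257.9 239.1]
0 -0.022 [258.  247.5]
0 -0.035 [258.  258.9]
0.011 0.008 [257.9 211.2]
0.011 -0.011 [257.9 221.9]
0.011 -0.022 [257.9 229.3]
0.011 -0.035 [258.  239.5]
[[-0.001 -0.96  -0.28   0.072]
 [ 1.    -0.001  0.    -0.   ]
 [-0.    -0.28   0.96  -0.165]
 [ 0.     0.     0.     1.   ]]
```

```bash
python3 -m pendant '[[0,0,0.05,0,0,0],[0,0,0.1,0,0,0],[0,0,0.1,0,0,0],[0,0,0.05,0,0,0],[0,0,0,0,0,0],[0,0,0,0,0,0],[0,0,0,0,0,0],[0,0,0,0,0,0],[0,0,0,0,0,0],[0,0,0,0,0,0]]'
python3 - <<'E'
from h import *
from bench import camera,ctrl
print(ctrl.get_obs()['eef_pos'])
o=ctrl.get_obs();a=camera('wrist')['color'];b=camera('scene')['color']
cv2.imwrite('pics/chk3.png',np.hstack([cv2.resize(a[170:384,90:430],(476,300)),cv2.resize(b[140:205,235:305],(323,300),interpolation=cv2.INTER_CUBIC)]))
E
```

```text
time_s: 5.35
eef_pos: [0.4955, -0.1359, 0.089]
eef_rot: [-0.0, 0.976, 0.219, -0.0]
wrist_force: [-0.1, -1.6, 0.1]
opening: -0.002
grasp_force: 0.0
[ 0.49553138 -0.13587932  0.08898717]
```

View pics/chk3.png

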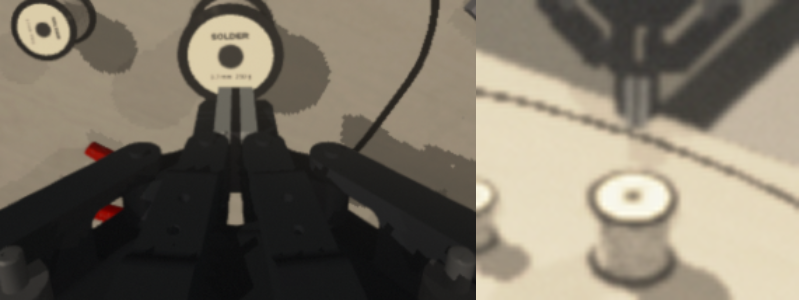

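The fingertips really sit about 22 mm behind the reported TCP: the wrist view, the scene view and the contact all agree. So tip z ≈ TCP z + 22 mm shut and about +35 mm open, which means the pads closed above the flange. The spool still stands upright and unmoved. I'll retry lower.

```bash
python3 -m pendant '[[0.005,0.016,0,0,0,0],[0,0,0,0,0,0],[0,0,0,0,0,0],[0,0,0,0,0,0],[0,0,0,0,0,0],[0,0,0,0,0,0],[0,0,0,0,0,0],[0,0,0,0,0,0],[0,0,0,0,0,0],[0,0,0,0,0,0]]' 1
python3 -m pendant '[[0,0,-0.1,0,0,0],[0,0,-0.1,0,0,0],[0,0,-0.1,0,0,0],[0,0,-0.06,0,0,0],[0,0,-0.04,0,0,0],[0,0,-0.03,0,0,0],[0,0,-0.015,0,0,0],[0,0,0,0,0,0],[0,0,0,0,0,0],[0,0,0,0,0,0]]' 1
python3 -m pendant '[[0,0,0,0,0,0],[0,0,0,0,0,0],[0,0,0,0,0,0],[0,0,0,0,0,0],[0,0,0,0,0,0],[0,0,0,0,0,0],[0,0,0,0,0,0],[0,0,0,0,0,0],[0,0,0,0,0,0],[0,0,0,0,0,0]]' -1
```

```text
time_s: 6.7
eef_pos: [0.4966, -0.1327, 0.0891]
eef_rot: [-0.0, 0.976, 0.219, -0.0]
wrist_force: [-0.4, 0.4, -0.4]
opening: 0.998
grasp_force: 0.0
time_s: 7.95
eef_pos: [0.4968, -0.1328, 0.0004]
eef_rot: [0.0, 0.976, 0.219, 0.0]
wrist_force: [-0.4, -0.6, -0.4]
opening: 0.999
grasp_force: 0.0
time_s: 9.2
eef_pos: [0.4968, -0.1328, 0.0006]
eef_rot: [0.0, 0.976, 0.219, 0.0]
wrist_force: [-1.3, 1.2, 5.9]
opening: 0.66
grasp_force: 64.6
```

```bash
python3 -m pendant '[[0,0,0.1,0,0,0],[0,0,0.2,0,0,0],[0,0,0.2,0,0,0],[0,0,0.2,0,0,0],[-0.02,0.1,0,0,0,0],[-0.04,0.2,0,0,0,0],[-0.04,0.22,0,0,0,0],[-0.04,0.24,0,0,0,0],[-0.04,0.24,0,0,0,0],[-0.04,0.24,0,0,0,0]]'
python3 -m pendant '[[-0.04,0.24,0,0,0,0],[-0.04,0.24,0,0,0,0],[-0.04,0.24,0,0,0,0],[-0.04,0.16,0,0,0,0],[-0.023,0.095,0,0,0,0],[0,0,0,0,0,0],[0,0,-0.1,0,0,0],[0,0,-0.1,0,0,0],[0,0,-0.1,0,0,0],[0,0,0,0,0,0]]'
python3 look.py w2
```

```text
time_s: 10.45
eef_pos: [0.4499, 0.1174, 0.1378]
eef_rot: [-0.001, 0.976, 0.219, -0.002]
wrist_force: [0.1, 0.8, -2.9]
opening: 0.663
grasp_force: 65.1
time_s: 11.7
eef_pos: [0.4135, 0.3086, 0.0774]
eef_rot: [0.001, 0.976, 0.219, -0.003]
wrist_force: [-0.7, 0.3, -3.9]
opening: 0.66
grasp_force: 65.1
```

View pics/w2.png

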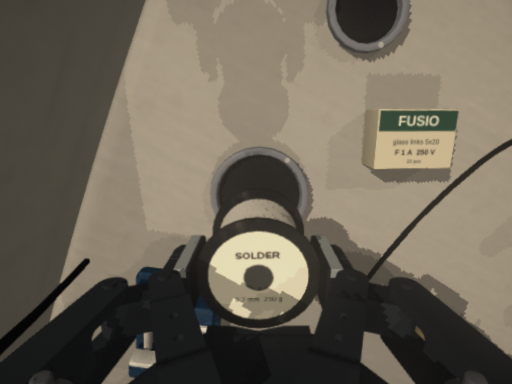

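The spool hangs upright in the grip, with its dish below at about (262,190). The carton top is at about (420,135).

```bash
python3 -m pendant '[[0.0235,0.008,0,0,0,0],[0,0,-0.1,0,0,0],[0,0,-0.1,0,0,0],[0,0,-0.08,0,0,0],[0,0,-0.04,0,0,0],[0,0,-0.025,0,0,0],[0,0,-0.0175,0,0,0],[0,0,0,0,0,0],[0,0,0,0,0,0],[0,0,0,0,0,0]]'
python3 - <<'E'
from h import *
c,o=pickle.load(open('wrist.pkl','rb'));im=c['color']
h=cv2.cvtColor(im,cv2.COLOR_BGR2HSV).astype(int)
m=((h[...,2]>165)|((h[...,0]>60)&(h[...,0]<95)&(h[...,1]>80)));m[:95]=0;m[175:]=0;m[:,:355]=0;m[:,470:]=0
m=cv2.morphologyEx(m.astype(np.uint8),cv2.MORPH_CLOSE,np.ones((7,7)))
k=max(cv2.findContours(m,0,1)[0],key=cv2.contourArea);print(cv2.boundingRect(k))
# hand-read top-face corners: 
q=[(379,109),(458,111),(454,168),(374,165)]
P=cast(c,q,.028,o)[:,:2];print(P.round(4),P.mean(0),np.linalg.norm(np.diff(P,axis=0),axis=1),[np.degrees(np.arctan2(*(b-a)[::-1])).round(1) for a,b in zip(P,P[1:])])
k2=cast(c,k[:,0],.028,o)[:,:2].astype(np.float32);print(cv2.minAreaRect(k2*1000))
E
```

```text
time_s: 13.0
eef_pos: [0.4209, 0.312, 0.0079]
eef_rot: [-0.0, 0.976, 0.219, 0.0]
wrist_force: [-0.3, -0.1, -2.4]
opening: 0.657
grasp_force: 65.2
(374, 108, 86, 61)
[[0.52   0.2602]
 [0.5456 0.205 ]
 [0.5085 0.1819]
 [0.4826 0.2417]] [0.51417663 0.22218731] [0.0609202  0.04370526 0.06513725] [np.float64(-65.1), np.float64(-148.2), np.float64(113.5)]
((513.9601440429688, 223.17494201660156), (44.80414581298828, 62.196861267089844), 26.473196029663086)
```

```bash
python3 -m pendant '[[-0.013,-0.009,0,0,0,0],[0,0,-0.01,0,0,0],[0,0,-0.007,0,0,0],[0,0,-0.003,0,0,0],[0,0,0,0,0,0],[0,0,0,0,0,0],[0,0,0,0,0,0],[0,0,0,0,0,0],[0,0,0,0,0,0],[0,0,0,0,0,0]]'
python3 -m pendant '[[0,0,0,0,0,0],[0,0,0,0,0,0],[0,0,0,0,0,0],[0,0,0,0,0,0],[0,0,0,0,0,0],[0,0,0,0,0,0],[0,0,0.05,0,0,0],[0,0,0.1,0,0,0],[0,0,0.2,0,0,0],[0,0,0.2,0,0,0]]' 1
```

```text
time_s: 14.25
eef_pos: [0.4181, 0.3101, 0.0036]
eef_rot: [-0.0, 0.976, 0.219, 0.0]
wrist_force: [-1.0, -1.0, -0.7]
opening: 0.654
grasp_force: 65.4
time_s: 15.5
eef_pos: [0.4179, 0.31, 0.1152]
eef_rot: [0.0, 0.976, 0.219, -0.0]
wrist_force: [1.1, -0.5, 0.2]
opening: 1.0
grasp_force: 0.0
```

```bash
python3 -m pendant '[[0.04,-0.11,0,0,0,0],[0.075,-0.23,0,0,0,0],[0.075,-0.23,0,0,0,0],[0.075,-0.23,0,0,0,0],[0.075,-0.23,0,0,0,0],[0.05,-0.15,0,0,0,0],[0.033,-0.08,0,0,0,0],[0,0,0,0,0,0],[0,0,0,0,0,0],[0,0,0,0,0,0]]'
python3 look.py w3
```

```text
time_s: 16.75
eef_pos: [0.5022, 0.0593, 0.1135]
eef_rot: [-0.0, 0.976, 0.22, -0.0]
wrist_force: [-0.2, -0.4, 0.3]
opening: 0.999
grasp_force: 0.0
```

View pics/w3.png

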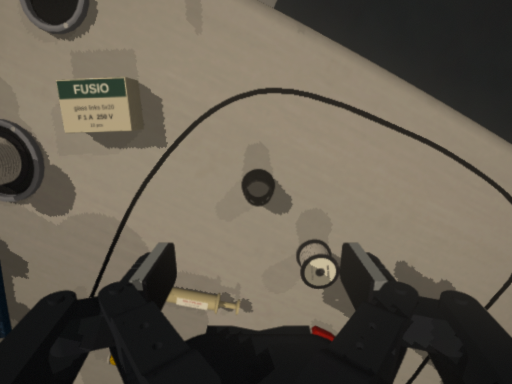

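The loupe is at about (258,188). The carton is at (95,107) and the small spool at (320,271), clear of the fingers. The spool in its dish sits at the left edge (10,162).

```bash
python3 - <<'E'
from h import *
c,o=pickle.load(open('wrist.pkl','rb'));im=c['color'];g=cv2.cvtColor(im,cv2.COLOR_BGR2GRAY)
s=g[160:215,230:290]<55
k=max(cv2.findContours(s.astype(np.uint8),0,1,)[0],key=cv2.contourArea)[:,0]+[230,160]
x,y,w,h=cv2.boundingRect(k);print(x,y,w,h,o['eef_pos'])
cx=x+w/2-.5
print('top',cast(c,[(cx,188)],.031,o),'foot bottom',cast(c,[(cx,y),(x,186),(x+w-1,186)],0,o), 'mid',cast(c,[(cx,y+h/2)],.015,o))
print('carton',cast(c,[(56,83),(127,78),(131,130),(63,132)],.028,o).mean(0))
E
```

```text
242 170 33 36 [0.50220761 0.05927021 0.11351876]
top [[0.50868232 0.06222966 0.031     ]] foot bottom [[0.51827076 0.06674647 0.        ]
 [0.49629525 0.07442264 0.        ]
 [0.5102765  0.04487978 0.        ]] mid [[0.50491184 0.06043245 0.015     ]]
carton [0.51346577 0.22202711 0.028     ]
```

```bash
python3 -m pendant '[[0.007,0,-0.1,0,0,0],[0,0,-0.15,0,0,0],[0,0,-0.15,0,0,0],[0,0,-0.1,0,0,0],[0,0,-0.07,0,0,0],[0,0,-0.04,0,0,0],[0,0,-0.0175,0,0,0],[0,0,0,0,0,0],[0,0,0,0,0,0],[0,0,0,0,0,0]]'
python3 -m pendant '[[0,0,0,0,0,0],[0,0,0,0,0,0],[0,0,0,0,0,0],[0,0,0,0,0,0],[0,0,0,0,0,0],[0,0,0,0,0,0],[0,0,0,0,0,0],[0,0,0,0,0,0],[0,0,0,0,0,0],[0,0,0,0,0,0]]' -1
```

```text
time_s: 18.05
eef_pos: [0.5045, 0.058, -0.0114]
eef_rot: [0.0, 0.976, 0.219, 0.0]
wrist_force: [-0.7, -0.4, 0.2]
opening: 1.003
grasp_force: 0.0
time_s: 19.3
eef_pos: [0.5044, 0.0581, -0.0115]
eef_rot: [0.0, 0.976, 0.219, 0.0]
wrist_force: [-0.7, 0.8, 5.9]
opening: 0.319
grasp_force: 58.7
```

```bash
python3 -m pendant '[[0,0,0.1,0,0,0],[0,0,0.2,0,0,0],[0,0,0.2,0,0,0],[0,0,0.1,0,0,0],[0.04,0.105,0,0,0,0],[0.07,0.21,0,0,0,0],[0.075,0.22,0,0,0,0],[0.075,0.22,0,0,0,0],[0.075,0.22,0,0,0,0],[0.05,0.15,0,0,0,0]]'
python3 -m pendant '[[0.027,0.08,0,0,0,0],[0,0,0,0,0,0],[0,0,-0.1,0,0,0],[0,0,-0.15,0,0,0],[0,0,-0.1,0,0,0],[0,0,-0.05,0,0,0],[0,0,0,0,0,0],[0,0,0,0,0,0],[0,0,0,0,0,0],[0,0,0,0,0,0]]'
python3 look.py w4
```

```text
time_s: 20.55
eef_pos: [0.5811, 0.2851, 0.1076]
eef_rot: [-0.0, 0.976, 0.22, -0.0]
wrist_force: [0.7, 0.5, 0.2]
opening: 0.319
grasp_force: 58.7
time_s: 21.8
eef_pos: [0.5869, 0.2993, 0.0289]
eef_rot: [-0.0, 0.976, 0.219, 0.001]
wrist_force: [0.0, -0.2, 0.0]
opening: 0.319
grasp_force: 58.7
```

View pics/w4.png

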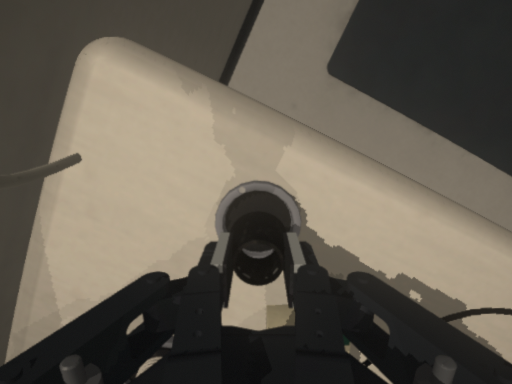

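The loupe is upright in the grip and its dish is just below at (258,215).

```bash
python3 -m pendant '[[0,0,-0.05,0,0,0],[0,0,-0.05,0,0,0],[0,0,-0.04,0,0,0],[0,0,-0.025,0,0,0],[0,0,-0.015,0,0,0],[0,0,-0.007,0,0,0],[0,0,0,0,0,0],[0,0,0,0,0,0],[0,0,0,0,0,0],[0,0,0,0,0,0]]'
python3 -m pendant '[[0,0,0,0,0,0],[0,0,0,0,0,0],[0,0,0,0,0,0],[0,0,0,0,0,0],[0,0,0,0,0,0],[0,0,0,0,0,0],[0,0,0.05,0,0,0],[0,0,0.1,0,0,0],[0,0,0.2,0,0,0],[0,0,0.2,0,0,0]]' 1
```

```text
time_s: 23.1
eef_pos: [0.587, 0.2993, -0.0084]
eef_rot: [-0.0, 0.976, 0.219, 0.001]
wrist_force: [-1.6, -0.7, 6.1]
opening: 0.315
grasp_force: 59.7
time_s: 24.35
eef_pos: [0.5868, 0.2992, 0.1035]
eef_rot: [-0.0, 0.976, 0.219, 0.001]
wrist_force: [0.7, -0.4, 0.3]
opening: 1.005
grasp_force: 0.0
```

```bash
python3 -m pendant '[[-0.0366,-0.0383,0,0,0,0.1013],[-0.0366,-0.0383,0,0,0,0.1013],[-0.0366,-0.0383,0,0,0,0.1013],[-0.0366,-0.0383,0,0,0,0.1013],[-0.0366,-0.0383,0,0,0,0.1013],[-0.0366,-0.0383,0,0,0,0.1013],[-0.0366,-0.0383,0,0,0,0.1013],[-0.0366,-0.0383,0,0,0,0.1013],[-0.0366,-0.0383,0,0,0,0.1013],[-0.0366,-0.0383,0,0,0,0.1013]]'
python3 -m pendant '[[0,0,0,0,0,0],[0,0,0,0,0,0],[0,0,0,0,0,0],[0,0,0,0,0,0],[0,0,0,0,0,0],[0,0,0,0,0,0],[0,0,0,0,0,0],[0,0,0,0,0,0],[0,0,0,0,0,0],[0,0,0,0,0,0]]'
python3 look.py w5; python3 -c "
from h import *
c,o=pickle.load(open('wrist.pkl','rb'));Rt=rot(o['eef_rot']);print(np.degrees(np.arctan2(Rt[1,1],Rt[0,1])),o['q'].round(2))"
```

```text
time_s: 25.6
eef_pos: [0.5138, 0.2224, 0.1026]
eef_rot: [0.001, 0.524, 0.852, 0.001]
wrist_force: [-0.7, -0.3, -0.4]
opening: 1.0
grasp_force: 0.0
time_s: 26.85
eef_pos: [0.5133, 0.2225, 0.1007]
eef_rot: [0.0, 0.526, 0.85, -0.0]
wrist_force: [1.1, -0.4, -0.4]
opening: 1.001
grasp_force: 0.0
26.484009353116967 [ 0.2   0.27  1.74 -0.    1.14 -0.27]
```

View pics/w5.png

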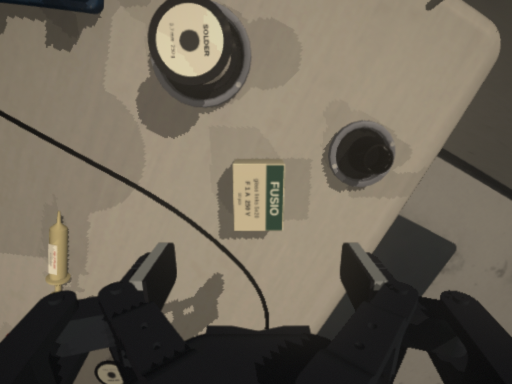

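The spool stands in its dish at (200,50) and the loupe in its dish at (362,153). The carton is square to the fingers at (259,197).

```bash
python3 -m pendant '[[0,0,-0.1,0,0,0],[0,0,-0.15,0,0,0],[0,0,-0.12,0,0,0],[0,0,-0.1,0,0,0],[0,0,-0.05,0,0,0],[0,0,-0.03,0,0,0],[0,0,-0.0185,0,0,0],[0,0,0,0,0,0],[0,0,0,0,0,0],[0,0,0,0,0,0]]'
python3 -m pendant '[[0,0,0,0,0,0],[0,0,0,0,0,0],[0,0,0,0,0,0],[0,0,0,0,0,0],[0,0,0,0,0,0],[0,0,0,0,0,0],[0,0,0,0,0,0],[0,0,0,0,0,0],[0,0,0,0,0,0],[0,0,0,0,0,0]]' -1
python3 -c "
from h import *
c,o=pickle.load(open('wrist.pkl','rb'));print(cast(c,[(233,163),(285,164),(283,230),(233,231)],.028,o).mean(0))"
```

```text
time_s: 28.15
eef_pos: [0.5136, 0.2226, -0.0126]
eef_rot: [0.0, 0.526, 0.85, 0.0]
wrist_force: [-0.4, -0.2, -0.1]
opening: 1.005
grasp_force: 0.0
time_s: 29.4
eef_pos: [0.5137, 0.2226, -0.0127]
eef_rot: [0.0, 0.526, 0.85, 0.0]
wrist_force: [-0.2, 0.1, 5.3]
opening: 0.514
grasp_force: 62.6
[0.51392342 0.22288576 0.028     ]
```

```bash
python3 -m pendant '[[0,0,0.1,0,0,0],[0,0,0.2,0,0,0],[0,0,0.2,0,0,0],[0,0,0.1,0,0,0],[0.02,-0.12,0,0,0,-0.05],[0.03,-0.2,0,0,0,-0.05],[0.04,-0.25,0,0,0,-0.05],[0.04,-0.25,0,0,0,-0.05],[0.04,-0.25,0,0,0,-0.05],[0.04,-0.25,0,0,0,-0.05]]'
python3 -m pendant '[[0.04,-0.25,0,0,0,-0.05],[0.04,-0.25,0,0,0,-0.05],[0.04,-0.25,0,0,0,-0.05],[0.04,-0.25,0,0,0,-0.021],[0.03,-0.2,0,0,0,0],[0.025,-0.12,0,0,0,0],[0.019,-0.073,0,0,0,0],[0,0,0,0,0,0],[0,0,0,0,0,0],[0,0,0,0,0,0]]'
python3 look.py w6; python3 -c "
from h import *
c,o=pickle.load(open('wrist.pkl','rb'));Rt=rot(o['eef_rot']);print(np.degrees(np.arctan2(Rt[1,1],Rt[0,1])))"
```

```text
time_s: 30.65
eef_pos: [0.5551, -0.043, 0.1078]
eef_rot: [-0.0, 0.711, 0.703, 0.0]
wrist_force: [0.6, 0.3, -0.8]
opening: 0.513
grasp_force: 61.9
time_s: 31.9
eef_pos: [0.6021, -0.3188, 0.107]
eef_rot: [-0.0, 0.798, 0.603, -0.0]
wrist_force: [0.1, -0.2, -0.7]
opening: 0.508
grasp_force: 61.9
-15.833065351201755
```

View pics/w6.png

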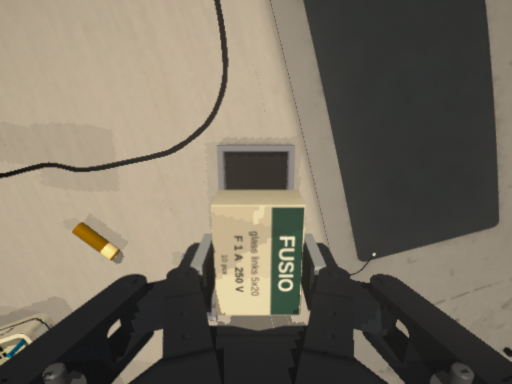

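The carton is held square above its nest, whose visible part is at (257,165). The battery is at (96,242).

```bash
python3 -m pendant '[[0.003,-0.006,-0.1,0,0,0],[0,0,-0.15,0,0,0],[0,0,-0.13,0,0,0],[0,0,-0.1,0,0,0],[0,0,-0.05,0,0,0],[0,0,-0.03,0,0,0],[0,0,-0.015,0,0,0],[0,0,-0.007,0,0,0],[0,0,0,0,0,0],[0,0,0,0,0,0]]'
python3 -m pendant '[[0,0,0,0,0,0],[0,0,0,0,0,0],[0,0,0,0,0,0],[0,0,0,0,0,0],[0,0,0,0,0,0],[0,0,0,0,0,0],[0,0,0.05,0,0,0],[0,0,0.1,0,0,0],[0,0,0.2,0,0,0],[0,0,0.2,0,0,0]]' 1
python3 - <<'E'
from h import *
c,o=pickle.load(open('wrist.pkl','rb'));h=cv2.cvtColor(c['color'],cv2.COLOR_BGR2HSV)[200:280,50:150].astype(int)
m=((h[...,1]>110)&(h[...,2]>70)).astype(np.uint8)
k=max(cv2.findContours(m,0,1)[0],key=cv2.contourArea)[:,0]+[50,200]
print(cv2.boundingRect(k))
for z in(.007,.014):print(cv2.minAreaRect((cast(c,k,z,o)[:,:2]*1000).astype(np.float32)))
E
```

```text
time_s: 33.2
eef_pos: [0.6029, -0.3215, -0.0089]
eef_rot: [0.0, 0.798, 0.602, 0.0]
wrist_force: [-0.8, 0.3, -1.5]
opening: 0.513
grasp_force: 61.9
time_s: 34.45
eef_pos: [0.603, -0.3215, 0.1034]
eef_rot: [0.001, 0.798, 0.602, 0.0]
wrist_force: [-0.2, 0.1, 0.1]
opening: 1.003
grasp_force: 0.0
(72, 223, 48, 37)
((423.3535461425781, -324.56903076171875), (17.516427993774414, 50.5817756652832), 32.902679443359375)
((428.60321044921875, -322.5979919433594), (17.052978515625, 49.24351119995117), 32.90260696411133)
```

```bash
python3 -m pendant '[[-0.0992,-0.002,0,0,0,0.0602],[-0.0992,-0.002,0,0,0,0.0602],[-0.0992,-0.002,0,0,0,0.0602],[-0.0992,-0.002,0,0,0,0.0602],[-0.0992,-0.002,0,0,0,0.0602],[-0.0992,-0.002,0,0,0,0.0602],[-0.0992,-0.002,0,0,0,0.0602],[-0.0992,-0.002,0,0,0,0.0602],[-0.0992,-0.002,0,0,0,0.0602],[0,0,0,0,0,0]]'
python3 look.py w7; python3 - <<'E'
from h import *
c,o=pickle.load(open('wrist.pkl','rb'));Rt=rot(o['eef_rot']);print(np.degrees(np.arctan2(Rt[1,1],Rt[0,1])),o['eef_pos'])
h=cv2.cvtColor(c['color'],cv2.COLOR_BGR2HSV)[140:250,200:320].astype(int)
m=((h[...,1]>110)&(h[...,2]>70)).astype(np.uint8)
k=max(cv2.findContours(m,0,1)[0],key=cv2.contourArea)[:,0]+[200,140]
print(cv2.boundingRect(k))
for z in(.007,.014):print(cv2.minAreaRect((cast(c,k,z,o)[:,:2]*1000).astype(np.float32)))
E
```

```text
time_s: 35.7
eef_pos: [0.4238, -0.3255, 0.1022]
eef_rot: [0.001, 0.479, 0.878, -0.0]
wrist_force: [-0.3, -0.4, -0.2]
opening: 1.002
grasp_force: 0.0
32.747990931543576 [ 0.42378777 -0.3254558   0.10217813]
(251, 166, 14, 52)
((424.17364501953125, -326.2889099121094), (12.791001319885254, 50.83115768432617), 32.66118621826172)
((423.1205749511719, -324.6372375488281), (12.446028709411621, 49.460304260253906), 32.66115951538086)
```

View pics/w7.png

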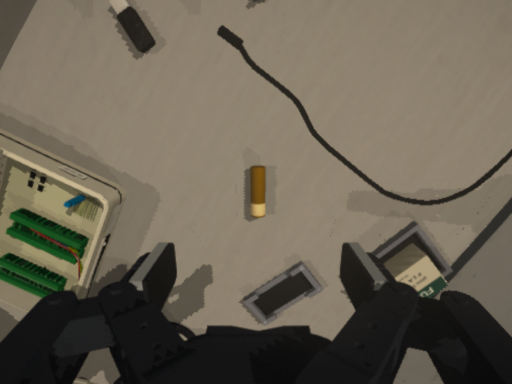

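The battery is centred and upright at (258,192). The carton sits in its nest at (413,272).

```bash
python3 -m pendant '[[0.001,0,-0.1,0,0,0],[0,0,-0.15,0,0,0],[0,0,-0.13,0,0,0],[0,0,-0.1,0,0,0],[0,0,-0.05,0,0,0],[0,0,-0.03,0,0,0],[0,0,-0.02,0,0,0],[0,0,-0.016,0,0,0],[0,0,0,0,0,0],[0,0,0,0,0,0]]'
python3 -m pendant '[[0,0,0,0,0,0],[0,0,0,0,0,0],[0,0,0,0,0,0],[0,0,0,0,0,0],[0,0,0,0,0,0],[0,0,0,0,0,0],[0,0,0,0,0,0],[0,0,0,0,0,0],[0,0,0,0,0,0],[0,0,0,0,0,0]]' -1
```

```text
time_s: 37.0
eef_pos: [0.4245, -0.3251, -0.0183]
eef_rot: [0.0, 0.478, 0.878, -0.0]
wrist_force: [-0.0, 0.4, -0.9]
opening: 1.0
grasp_force: 0.0
time_s: 38.25
eef_pos: [0.4245, -0.3251, -0.0184]
eef_rot: [0.0, 0.478, 0.878, -0.0]
wrist_force: [-0.7, 1.0, 5.4]
opening: 0.123
grasp_force: 60.5
```

```bash
python3 -m pendant '[[0,0,0.05,0,0,0],[0,0,0.1,0,0,0],[0,0,0.15,0,0,0],[0,0,0.15,0,0,0],[0,0,0.05,0,0,0],[0,0,0,0,0,0],[0,0,0,0,0,0],[0,0,0,0,0,0],[0,0,0,0,0,0],[0,0,0,0,0,0]]'
python3 - <<'E'
from h import *
c,o=pickle.load(open('wrist.pkl','rb'));g=cv2.cvtColor(c['color'],cv2.COLOR_BGR2GRAY)
P=cast(c,[(242,298),(302,263),(321,285),(263,322)],.009,o)[:,:2];print(P.mean(0),np.linalg.norm(np.diff(P,axis=0),axis=1),[np.degrees(np.arctan2(*(b-a)[::-1])).round(1)%180 for a,b in((P[0],P[1]),(P[3],P[2]))])
m=(g<50).astype(np.uint8);m[:255]=0;m[325:]=0;m[:,:240]=0;m[:,325:]=0
k=max(cv2.findContours(m,0,1)[0],key=cv2.contourArea)[:,0];print(cv2.boundingRect(k));Q=(cast(c,k,.003,o)[:,:2]*1000).astype(np.float32)
print(cv2.minAreaRect(Q));u=cv2.fitLine(Q,cv2.DIST_L2,0,.1,.1).ravel();print(u,np.degrees(np.arctan2(u[1],u[0])))
E
```

```text
time_s: 39.5
eef_pos: [0.4242, -0.3247, 0.081]
eef_rot: [-0.0, 0.478, 0.878, 0.0]
wrist_force: [0.3, 0.7, 0.4]
opening: 0.122
grasp_force: 59.9
[ 0.50591959 -0.40613394] [0.0758502  0.03422987 0.07788056] [np.float64(66.8), np.float64(70.5)]
(254, 272, 59, 45)
((509.7288513183594, -410.1081237792969), (64.17462921142578, 27.812623977661133), 70.27400970458984)
[ 3.3771995e-01  9.4124663e-01  5.1023804e+02 -4.0981793e+02] 70.26198
```

```bash
python3 -m pendant '[[0.0543,-0.0533,0,0,0,-0.0735],[0.0543,-0.0533,0,0,0,-0.0735],[0.0543,-0.0533,0,0,0,-0.0735],[0.0543,-0.0533,0,0,0,-0.0735],[0.0543,-0.0533,0,0,0,-0.0735],[0.0543,-0.0533,0,0,0,-0.0735],[0.0543,-0.0533,0,0,0,-0.0735],[0.0543,-0.0533,0,0,0,-0.0735],[0,0,0,0,0,0],[0,0,0,0,0,0]]'
python3 look.py w8; python3 - <<'E'
from h import *
c,o=pickle.load(open('wrist.pkl','rb'));Rt=rot(o['eef_rot']);print(np.degrees(np.arctan2(Rt[1,1],Rt[0,1])),o['eef_pos'])
h=cv2.cvtColor(c['color'],cv2.COLOR_BGR2HSV).astype(int)
m=((h[...,1]>110)&(h[...,2]>70)).astype(np.uint8);m[:150]=0;m[320:]=0;m[:,:210]=0;m[:,310:]=0
k=max(cv2.findContours(m,0,1)[0],key=cv2.contourArea)[:,0];print('cell',cv2.boundingRect(k))
m=((h[...,2]<50)).astype(np.uint8);m[:100]=0;m[250:]=0;m[:,:200]=0;m[:,320:]=0
for k in sorted(cv2.findContours(m,0,1)[0],key=cv2.contourArea)[-2:]:
  k=k[:,0];print(cv2.boundingRect(k),cv2.minAreaRect((cast(c,k,.003,o)[:,:2]*1000).astype(np.float32)))
E
```

```text
time_s: 40.75
eef_pos: [0.5107, -0.4096, 0.081]
eef_rot: [-0.001, 0.819, 0.574, -0.0]
wrist_force: [1.0, -0.2, -0.4]
opening: 0.125
grasp_force: 59.9
-19.934454896748605 [ 0.5107061  -0.40961884  0.08099427]
cell (245, 205, 27, 91)
(290, 100, 30, 10) ((574.3133544921875, -348.0933532714844), (7.1507744789123535, 24.268531799316406), 70.23844909667969)
(242, 162, 30, 46) ((513.6188354492188, -398.9074401855469), (41.24848175048828, 25.291746139526367), 70.44415283203125)
```

```bash
python3 -m pendant '[[0,0,-0.1,0,0,0],[0,0,-0.12,0,0,0],[0,0,-0.1,0,0,0],[0,0,-0.07,0,0,0],[0,0,-0.04,0,0,0],[0,0,-0.025,0,0,0],[0,0,-0.015,0,0,0],[0,0,-0.007,0,0,0],[0,0,-0.003,0,0,0],[0,0,0,0,0,0]]'
```

```text
time_s: 42.05
eef_pos: [0.5113, -0.4103, -0.0143]
eef_rot: [0.0, 0.819, 0.573, 0.0]
wrist_force: [-0.1, -0.4, 0.1]
opening: 0.129
grasp_force: 59.9
```

```bash
python3 -m pendant '[[0,0,-0.004,0,0,0],[0,0,0,0,0,0],[0,0,0,0,0,0],[0,0,0,0,0,0],[0,0,0,0,0,0],[0,0,0,0,0,0],[0,0,0,0,0,0],[0,0,0,0,0,0],[0,0,0,0,0,0],[0,0,0,0,0,0]]'
python3 -m pendant '[[0,0,0,0,0,0],[0,0,0,0,0,0],[0,0,0,0,0,0],[0,0,0,0,0,0],[0,0,0,0,0,0],[0,0,0,0,0,0],[0,0,0.05,0,0,0],[0,0,0.1,0,0,0],[0,0,0.2,0,0,0],[0,0,0.2,0,0,0]]' 1
python3 -m pendant '[[-0.05,0,0.1,0,0,0],[-0.1,0,0.1,0,0,0],[-0.15,0,0.1,0,0,0],[-0.15,0,0,0,0,0],[-0.15,0,0,0,0,0],[-0.1,0,0,0,0,0],[0,0,0,0,0,0],[0,0,0,0,0,0],[0,0,0,0,0,0],[0,0,0,0,0,0]]'
python3 - <<'E'
from h import *
from bench import ctrl,camera
o=ctrl.get_obs();w=camera('wrist');t=camera('top')
def meas(n,c,o,xy,z,f,r=.045):
    Rm,tt=pose(c,o);q=cv2.projectPoints((np.array([[*xy,z]])-tt)@Rm,np.zeros(3),np.zeros(3),K(c),c['distortion'])[0].ravel()
    h=cv2.cvtColor(c['color'],cv2.COLOR_BGR2HSV).astype(int);m=f(h[...,0],h[...,1],h[...,2]).astype(np.uint8)
    s=int(r*c['fx']/np.linalg.norm(np.r_[xy,z]-tt));x,y=q.round().astype(int);k=np.zeros_like(m);k[max(0,y-s):y+s,max(0,x-s):x+s]=1
    cs=cv2.findContours(m*k,0,1)[0]
    if not cs: print(n,q,'none');return
    k=max(cs,key=cv2.contourArea)[:,0];b=cv2.minAreaRect((cast(c,k,z,o)[:,:2]*1000).astype(np.float32));print(n,q.round(),np.round(b[0],1),np.round(b[1],1),round(b[2],1))
br=lambda h,s,v:(s>110)&(v>70)
meas('cell w',w,o,(.5105,-.41),.010,br);meas('cell t',t,None,(.5105,-.41),.017,br)
pale=lambda h,s,v:(v>165)|((h>60)&(h<95)&(s>80))
meas('carton w',w,o,(.6028,-.32),.031,pale,.04);meas('carton t',t,None,(.6028,-.32),.031,pale,.04)
meas('spool t',t,None,(.418,.31),.055,lambda h,s,v:v>170,.03)
E
```

```text
time_s: 43.3
eef_pos: [0.5113, -0.4103, -0.0153]
eef_rot: [0.0, 0.819, 0.573, 0.0]
wrist_force: [-0.5, -0.1, 0.7]
opening: 0.124
grasp_force: 60.0
time_s: 44.55
eef_pos: [0.5114, -0.4104, 0.0973]
eef_rot: [0.001, 0.819, 0.573, 0.0]
wrist_force: [0.0, -0.9, -0.3]
opening: 1.002
grasp_force: 0.0
time_s: 45.8
eef_pos: [0.3717, -0.41, 0.1544]
eef_rot: [-0.0, 0.819, 0.573, 0.0]
wrist_force: [-0.5, -0.6, 0.8]
opening: 1.001
grasp_force: 0.0
cell w [377. 138.] [ 511.4 -411. ] [49.8 15.3] 69.3
cell t [348. 180.] [ 511.  -409.6] [50.3 15. ] 69.8
carton w [456.  16.] [ 615.1 -330.6] [40.5 13. ] 72.9
carton t [321. 152.] [ 595.9 -320.2] [60.5 27.9] 74.5
spool t [128. 205.] [418.4 309.7] [43.  42.8] 3.4
```

```bash
python3 -c "
from bench import ctrl
print(ctrl.hand_in())"
```

```text
the job is handed in; nothing more can be done
None
```

The job is handed in at about 46 s: the spool, loupe, carton and battery are each in their own nest, upright or lying as before, and I did not touch the side cutters or syringe (the first grasp closed above the spool and was retried lower).

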